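# Weigh the tea tin on the hand scale and put it in its place

### The job

Take the hand scale from its stand, hook it under the tin's wire loop and lift gently, without touching the tin by hand, until the tin hangs just clear of the surface (a finger or two, never over 5 cm, and without jerking the spring to its stop); hold it still there for a couple of seconds to weigh it. If it weighs less than 500 g set it down gently in the middle of the round mat, otherwise of the square board. Then unhook the scale, hang it back in its stand as it was, let go, and leave the tumbler, sugar jar and teaspoon where they are.

Things in the scene. Friction and masses are not known exactly. Their poses are not given: they have to be found in the camera images.
- scale: Hand scale, 0.17 kg, hanging upright in its stand. Origin: centre of the underside of its collar (disc 44 mm across, 6 mm thick). Own z up. Below: tube 24 mm across, 60 mm long; a steel hook on the spring hangs out of its end, mouth towards own +x. Above: black flat grip 14 mm thick along own y, 46 mm wide along own x, 20 to 56 mm above the origin; pinch it along own y
- scale_grip (a point): Middle of the scale's black grip, 38 mm above the collar's underside
- reading (a joint): The scale's spring: how far the hook is drawn out of the tube, m. 0 to 0.080 (end stop); 130 N/m, about 0.002 with nothing on it; 500 g more draws it out 38 mm further
- hook_bowl (a point): On the hook, where the centre of a hung 5 mm wire lies; on the scale's axis, 98 mm below the scale's origin plus the spring's draw. The hook's lowest point is 8.5 mm below it; the tip's top 7.5 mm above it and 17 mm to the scale's +x; the back 15.5 mm to -x; the throat over the tip is open up to 22 mm above this point
- tin: Round screw-top aluminium tea tin, contents unknown (270 to 730 g in all). Origin: centre of its underside. 72 mm across, lid 76 mm across, lid top 70 mm high; a rigid wire carrying loop stands on the lid: 5 mm wire, legs at own y = +-27 mm, top bar along own y
- bail (a point): Middle of the top bar of the tin's wire loop (wire centre), 104 mm above the tin's underside; the bar's underside is 31.5 mm above the lid. The bar runs along own y and falls 4 mm towards either side, so a hook finds the middle. A hook goes under it along own x, from either side
- round_mat: Round cork mat, 130 mm across, 8 mm thick, fixed. Origin: centre of its underside
- square_board: Square wooden board, 130 x 130 mm, 8 mm thick, fixed. Origin: centre of its underside
- stand: Black fixed stand of the hand scale, 135 mm high. Origin on the table under the middle of its fork; the fork is open to own -x; base 110 mm wide and 12 mm high, post at own +x
- stand_seat (a point): Middle of the fork's upper face, 135 mm above the table, where the hung scale's origin lies. Two prongs along own x leave a slot 30 mm wide, open to own -x, closed 26 mm to +x; a lip 3 mm high stands at the prongs' front ends (27 to 32 mm to -x): lift the collar over it. The hook's mouth faces own +x when hung as found
- tumbler: Bystander: glass tumbler, 68 mm across, 100 mm high. Origin at its underside
- sugar_jar: Bystander: glass jar with metal cap, 68 mm across, 100 mm high. Origin at its underside
- teaspoon: Bystander: steel teaspoon lying flat, 150 mm long. Origin at its underside
Not all that is in view belongs to the job. Leave any green or turquoise look-alike of the scale alone. Leave any blue look-alike of the square_board alone.

How it is judged:
On the way, in this order (a step that is already met when the one before it is completed fails the run):
1. the tin hangs on the scale's hook, upright and still, its underside between 7 and 60 mm above the table and touching neither mat nor board, for 1 s (height (world z) of tin between 0.007 and 0.06 m and angle between tin's own z axis and vertical below 0.15 rad and contact force between scale and tin above 1.5 N and linear speed of tin below 0.05 m/s and contact force between tin and round_mat below 0.01 N and contact force between tin and square_board below 0.01 N), for 1 s.
2. the tin stands unhooked and at rest on the place that its weight calls for (((horizontal distance between tin and round_mat below 0.03 m and contact force between tin and round_mat between 1 and 5.5 N) or (horizontal distance between tin and square_board below 0.03 m and contact force between tin and square_board above 4.3 N)) and angle between tin's own z axis and vertical below 0.06 rad and linear speed of tin below 0.02 m/s and contact force between scale and tin below 0.05 N), for 0.2 s.
3. the scale hangs in its stand, let go (distance between scale and stand_seat below 0.014 m and angle between scale's own z axis and vertical below 0.12 rad and contact force between scale and stand above 0.5 N and contact force between the fingers and scale below 0.05 N and linear speed of scale below 0.03 m/s), for 0.2 s.
At the end, for the whole second after the job is handed in: Tin upright (0.06 rad), at rest, unhooked, centre within 30 mm of that of the round mat if under 500 g, of the square board if over (440 to 560 g: either); scale hanging upright (0.12 rad) in the fork, origin within 14 mm of the seat, let go, at rest (all of step 2 and all of step 3); the robot touches nothing.
It fails at once if the robot touched the tin itself (contact force between any of the fingers, the arm and tin above 0.3 N).
It fails at once if the tin was lifted more than 70 mm above the table or tipped by more than 0.5 rad (height (world z) of tin above 0.07 m or angle between tin's own z axis and vertical above 0.5 rad).
It fails at once if the scale was jerked to its end stop (drawn out more than 77 mm), or it pressed or pulled on the tin with more than 15 N (value of joint reading above 0.077 m or contact force between scale and tin above 15 N).
It fails at once if the tin was banged or pressed down on the mat or board with more than 18 N (contact force between tin and round_mat above 18 N or contact force between tin and square_board above 18 N).
It fails at once if the tumbler, sugar jar or teaspoon was moved by more than 25 mm (distance of any of tumbler, sugar_jar, teaspoon from where it was at the start of the episode above 0.025 m).
It also fails if it takes over 72 s, if anything falls off the work surface, if the arm or the gripper's body presses on something with over 40 N, if the wrist force passes 120 N, or if a joint passes its speed limit or range.

### The arm

A 6-joint arm with a two-finger parallel gripper is mounted at the origin on the work surface. World frame = base frame: x ahead of the robot, y to its left, z up, the work surface at z = 0. Lengths are in m, angles in rad, forces in N, time in s.
With the tool pointing down it reaches from about 0.325 to 0.9 m from the base axis. Payload 6.1 kg.
Tool frame: the origin (TCP) lies at the very end of the fingers, on their centre line; the grasp point (between the pads) lies 19 mm behind it; z points along the fingers, y is the direction in which the jaws open and shut (so a half turn about z gives the same grasp; the last joint's range is limited). The gripper opens to 87 mm and grips with 3 to 60 N. Pads are 19 mm wide; open, the fingers measure 117 mm over their backs; the gripper's body (75 mm by 190 mm) begins 51 mm behind the grasp point.
Start: joints at [1.08, 0.22, 1.526, -0, 1.395, -0.126], TCP at [0.223, 0.584, 0.223] pointing down, gripper open.
Joint ranges: [-2.98, 2.98], [-0.91, 2.08], [0.09, 2.57], [-1.24, 4.39], [0.2, 2.65], [-2.68, 2.68]. Speed limits (rad/s): [2.57, 2.57, 3.01, 3.14, 3.14, 3.14].

### API

Orientations are given as a rotation vector (axis times angle).
In Python, from rig import r gives the robot as it stands. The module is installed in compiled form; this text tells all that it offers.
- The arm moves only by the tool step_arm, never from a script. Its arguments are lists of equal length, an entry for each row: "travel": the shift along the tool's x, y, z in m, a list of three; "dr": the turn, a rotation vector about the tool's x, y, z in degrees, a list of three; "claw": the finger opening in m, from 0 to 0.087. In form: {"travel": [[dx, dy, dz], ...], "dr": [[ax, ay, az], ...], "claw": [claw, ...]}. A call has 1 to 12 rows; each row is the pose to reach, as a shift and turn from the pose commanded when the call began, along the tool's axes at that moment; what a row does not reach only later rows make up. A row lasts 1/8 s, in which the tool goes at most 62.5 mm and 10.7 degrees, less where a joint would pass 70% of its speed; a pose out of reach is approached as far as the arm can. A call with a gripper value outside its range is refused whole. The fingers move at their own pace and stop on an object; "force" is the grip in N (left out, the last holds). Time passes only in rows, so rows that repeat a pose let the fingers close. It gives the time, the measured TCP pose, the force and the opening at its end, in the units of the state.
- r.sense(): the state, without advancing time (a new reading comes with each control period).
- r.read_camera(name): name is "scene" or "top" or "wrist"; returns a dict with "color" (384x512x3 uint8, red, green, blue), "range_z" (384x512 float32, m along the optical axis (not along the pixel's ray), 0 where there is no reading), "mtx" (3x3 intrinsics, pixels), "rvec" (rotation vector, rad) and "tvec" (3), from world to camera coordinates, as OpenCV has them; the wrist camera has in their place "mount" (4x4, takes a point from camera to tool coordinates, whose origin is the TCP and whose axes are the flange's). Camera axes: x right, y down, z forward; pixel columns grow to the right and rows downward; lengths in m; the calibration is good to about 2 mm. A picture is of the moment at which its call begins: read the wrist's pose just before it.
- r.finish_job(): hands the job in, once; it reports no verdict.
The state is a dict: "t": time; "qpos": joint angles; "qd": joint speeds; "tau": joint torques, N m; "eef_pos": TCP position; "tcp_rot": TCP orientation; "contact_force": force on the tool from outside, world axes, zero at the start; "wrist_torque": the same for the moment, N m; "gripper_width": finger opening in m.
Only numpy, scipy, OpenCV 4.12 (cv2) and the standard library are available. Lean on these libraries where they do the work, as an engineer would, in place of code of your own. Each camera call takes 0.05 s, during which the arm holds its last target. There are 200 camera calls.

## Working session

There is one attempt and no reset: what is moved stays moved. The work goes in short steps, Python scripts to look and compute and a tool call to move; the robot and the scene stay as the last step left them, time stands still between calls to the robot, and variables do not carry over. Pictures are saved under pics/ and viewed, about 8 in all and at most 12, crops included, and the job is handed in when it is done.

Besides the shell and the picture viewer there is one more tool, called as name(argument=value, ...), one argument or row to a line, values as JSON. step_arm: Moves the arm, as the interface text tells. Its arguments: {"type":"object","properties":{"travel":{"type":"array"},"dr":{"type":"array"},"claw":{"type":"array"},"force":{"type":"number"}},"required":["travel","dr","claw"]}

```bash
mkdir -p pics; cat > h.py <<'E'
import numpy as np, cv2, json
from rig import r
R=lambda v: cv2.Rodrigues(np.array(v,float))[0]
def cam(n):
    s=r.sense(); c=r.read_camera(n); 
    if n=='wrist':
        T=np.eye(4);T[:3,:3]=R(s['tcp_rot']);T[:3,3]=s['eef_pos'];c['T']=T@np.array(c['mount'])
    else:
        T=np.eye(4);T[:3,:3]=R(c['rvec']);T[:3,3]=np.ravel(c['tvec']);c['T']=np.linalg.inv(T)
    return c
def cloud(c):
    z=c['range_z'];v,u=np.mgrid[:z.shape[0],:z.shape[1]];K=c['mtx']
    p=np.stack([(u-K[0,2])/K[0,0]*z,(v-K[1,2])/K[1,1]*z,z],-1)
    p=p@c['T'][:3,:3].T+c['T'][:3,3]; p[z==0]=np.nan; return p
def ray(c,u,v,h):
    d=c['T'][:3,:3]@np.linalg.inv(c['mtx'])@[u,v,1];o=c['T'][:3,3];return o+d*(h-o[2])/d[2]
def save(n,im,k=1): cv2.imwrite('pics/'+n,cv2.resize(im,None,fx=k,fy=k,interpolation=cv2.INTER_CUBIC)[:,:,::-1])
E
python3 - <<'E'
from h import *
print(r.sense())
for n in('scene','top'):
    c=cam(n);save(n+'0.png',c['color'],1.5);np.savez('pics/'+n+'0.npz',**c);print(c['T'].round(3),c['mtx'])
E
```

```text
{'t': 0.0, 'qpos': array([ 1.07990897e+00,  2.21230708e-01,  1.52764228e+00, -4.76091024e-07,
        1.39466081e+00, -1.26100224e-01]), 'qd': array([-9.83188104e-04,  1.59108976e-03, -7.65510285e-04,  3.31493199e-05,
       -1.16310970e-04,  1.18288050e-03]), 'tau': array([ 1.27386047e-03, -4.94624519e+01, -3.87365091e+01,  6.99451938e-02,
        5.75490540e-02, -1.71786683e-04]), 'eef_pos': array([0.2226765 , 0.58331889, 0.2214179 ]), 'tcp_rot': array([-5.69727293e-01, -3.08890057e+00,  2.90487607e-03]), 'contact_force': array([-0.03158623,  0.44085255,  0.15675166]), 'wrist_torque': array([0.01660056, 0.03500825, 0.00142471]), 'gripper_width': 0.08707623415427804}
[[ 0.862  0.406 -0.305  0.963]
 [ 0.507 -0.699  0.504 -0.745]
 [-0.008 -0.589 -0.808  1.226]
 [ 0.     0.     0.     1.   ]] [[367.56365014   0.         259.27182612]
 [  0.         367.56365014 191.0069102 ]
 [  0.           0.           1.        ]]
[[ 0.026 -0.98   0.198  0.285]
 [-1.    -0.025  0.007 -0.068]
 [-0.002 -0.198 -0.98   1.272]
 [ 0.     0.     0.     1.   ]] [[422.20743738   0.         261.97226604]
 [  0.         422.20743738 189.18191353]
 [  0.           0.           1.        ]]
```

View pics/scene0.png

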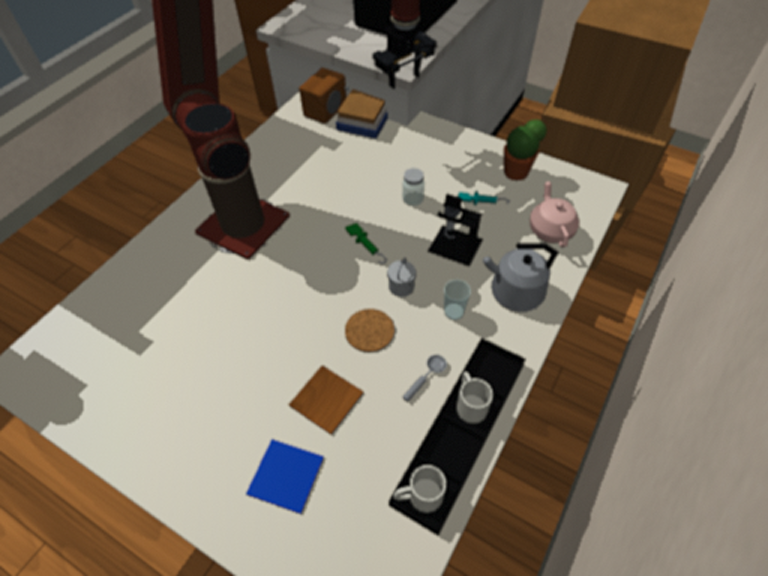

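View pics/top0.png

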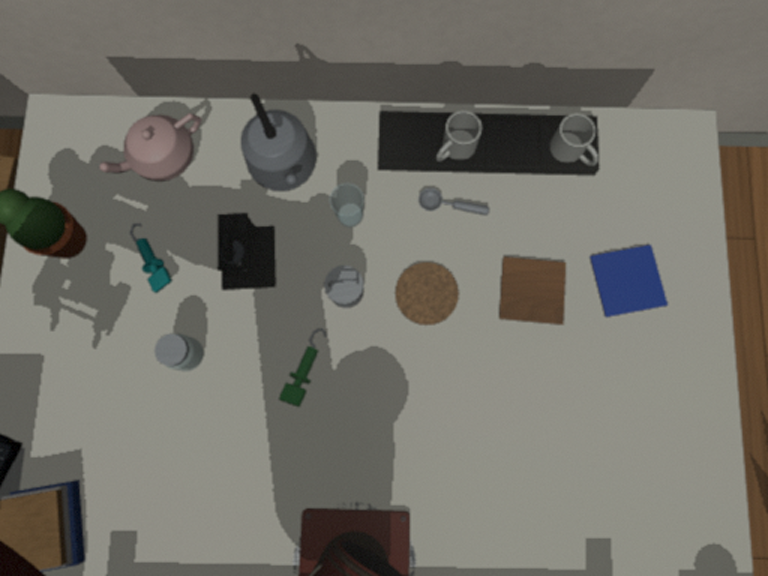

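The candidates for the scale are the green look-alike (top picture 300,370), the turquoise one (150,262) and the one hanging in the black stand (240,250). By the description I choose the hanging one. The tin is at (345,287), the round mat at (427,292), the brown board at (532,289), with a blue look-alike board at (628,280) and a spoon at (455,200).

```bash
python3 - <<'E'
from h import *
c=dict(np.load('pics/top0.npz'));p=cloud(c);s=dict(np.load('pics/scene0.npz'));q=cloud(s)
save('crops.png',np.hstack([cv2.resize(c['color'][130:205,130:250],(480,300),interpolation=2),cv2.resize(s['color'][110:200,230:320],(300,300),interpolation=2)]))
P=np.concatenate([p.reshape(-1,3),q.reshape(-1,3)])
for n,(u,v) in dict(mat=(427,292),board=(532,289),tumbler=(348,205),jar=(172,350),tin=(345,287),stand=(245,250),spoon=(455,200)).items(): print(n,p[int(v/1.5),int(u/1.5)].round(3),ray(c,u/1.5,v/1.5,.008).round(3))
hsv=cv2.cvtColor(c['color'],cv2.COLOR_RGB2HSV)
blk=(c['color'].max(-1)<45).astype(np.uint8);blk[:, :140]=0;blk[:,190:]=0;blk[:135]=0;blk[200:]=0
# stand: base points, post/fork heights
m=(blk>0)
pts=p[m];pts=pts[np.isfinite(pts[:,0])]
b=pts[(pts[:,2]>.003)&(pts[:,2]<.025)]
print('base rect',len(b),cv2.minAreaRect(b[:,:2].astype(np.float32)*1000))
reg=p[135:200,140:190].reshape(-1,3);hi=reg[reg[:,2]>.1]
for lo in np.arange(.02,.22,.015):
    a=reg[(reg[:,2]>lo)&(reg[:,2]<=lo+.015)]
    if len(a):print(lo.round(3),len(a),a.mean(0).round(3),a.min(0).round(3),a.max(0).round(3))
# mat, board
K=c['color'].astype(int)
for n,(x0,x1,y0,y1) in dict(mat=(255,315,165,225),board=(325,385,165,225)).items():
    k=K[y0:y1,x0:x1];mm=(k[...,0]-k[...,2]>30).astype(np.uint8)
    cs=max(cv2.findContours(mm,0,1)[0],key=cv2.contourArea);(u,v),wh,a=cv2.minAreaRect(cs)
    M=cv2.moments(cs);u,v=M['m10']/M['m00']+x0,M['m01']/M['m00']+y0
    print(n,u,v,wh,a,ray(c,u,v,.008).round(4))
# tin
w=P[(abs(P[:,0]-p[191,230,0])<.08)&(abs(P[:,1]-p[191,230,1])<.08)]
for lo,hi in((.06,.08),(.08,.095),(.095,.12)):
    a=w[(w[:,2]>lo)&(w[:,2]<hi)]
    if len(a)>3:print('tin',lo,len(a),a.mean(0).round(4),cv2.minAreaRect(a[:,:2].astype(np.float32)*1000))
E
```

```text
mat [ 0.528 -0.127  0.009] [ 0.526 -0.129  0.008]
board [ 0.54  -0.341  0.004] [ 0.537 -0.342  0.008]
tumbler [0.71  0.039 0.003] [0.706 0.039 0.008]
jar [0.388 0.347 0.1  ] [0.395 0.378 0.008]
tin [0.521 0.033 0.07 ] [0.532 0.038 0.008]
stand [0.573 0.216 0.138] [0.604 0.247 0.008]
spoon [ 0.728 -0.184 -0.002] [ 0.723 -0.185  0.008]
base rect 909 ((592.2454223632812, 240.15017700195312), (133.1049346923828, 105.96920776367188), 3.2888596057891846)
0.02 14 [0.631 0.229 0.027] [0.627 0.221 0.02 ] [0.644 0.239 0.034]
0.035 16 [0.617 0.228 0.041] [0.553 0.222 0.035] [0.642 0.241 0.049]
0.05 12 [0.626 0.226 0.057] [0.551 0.221 0.054] [0.644 0.239 0.064]
0.065 9 [0.631 0.224 0.071] [0.628 0.221 0.067] [0.639 0.23  0.077]
0.08 13 [0.61  0.228 0.087] [0.553 0.22  0.081] [0.642 0.242 0.093]
0.095 13 [0.61  0.226 0.102] [0.554 0.221 0.095] [0.644 0.236 0.109]
0.11 1 [0.633 0.22  0.112] [0.633 0.22  0.112] [0.633 0.22  0.112]
0.125 505 [0.596 0.239 0.135] [0.532 0.21  0.125] [0.645 0.273 0.14 ]
0.14 63 [0.568 0.231 0.143] [0.537 0.216 0.14 ] [0.635 0.262 0.153]
0.155 23 [0.563 0.234 0.164] [0.544 0.231 0.157] [0.589 0.24  0.169]
0.17 27 [0.561 0.235 0.177] [0.544 0.232 0.172] [0.589 0.243 0.185]
0.185 91 [0.567 0.239 0.19 ] [0.545 0.232 0.185] [0.59  0.248 0.195]
mat 284.1640253565769 195.2338880084522 (40.0, 40.0) 90.0 [ 0.5238 -0.1274  0.008 ]
board 354.88485228103144 193.05512057626058 (42.436241149902344, 40.69228744506836) 4.763641834259033 [ 0.5361 -0.3428  0.008 ]
tin 0.06 727 [0.5267 0.0357 0.0689] ((527.9454956054688, 35.97747039794922), (77.05585479736328, 79.6218032836914), 87.31344604492188)
tin 0.08 10 [0.5273 0.0369 0.0865] ((526.8777465820312, 37.25019073486328), (6.611509323120117, 58.97669219970703), 7.757752418518066)
tin 0.095 50 [0.5271 0.0349 0.1016] ((527.479736328125, 38.40867233276367), (8.792511940002441, 54.75542068481445), 8.804753303527832)
```

View pics/crops.png

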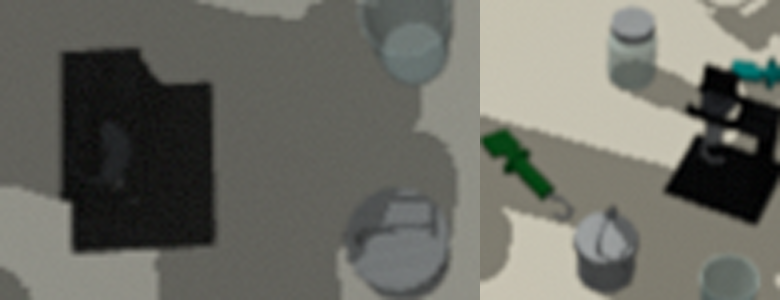

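The crop confirms that a grey scale with a black grip hangs in the black fork, with the post on the far (+x) side and the slot open towards the robot. The tin's bar runs roughly along world y, so I can come at it from -x with the mouth facing +x.

```bash
cat >> h.py <<'E'
def go(pos,yaw_y=None,base=None):
    """travel & dr to world TCP pos, tool down, tool y axis at angle yaw_y deg (mod 180)"""
    s=r.sense();A=R(s['tcp_rot']);t=A.T@(np.array(pos)-s['eef_pos'])
    out=[1000*t]
    if yaw_y is not None:
        best=None
        for k in(0,180):
            a=np.radians(yaw_y+k);y=np.array([np.cos(a),np.sin(a),0]);z=np.array([0,0,-1.]);B=np.c_[np.cross(y,z),y,z]
            v=np.degrees(cv2.Rodrigues(A.T@B)[0].ravel())
            if best is None or np.linalg.norm(v)<np.linalg.norm(best):best=v
        out.append(best)
    print('travel mm',out[0].round(1),'dr',out[1].round(2) if len(out)>1 else '')
E
python3 - <<'E'
from h import *
s=r.sense();print(R(s['tcp_rot']).round(3));go([.52,.239,.31],90)
c=cam('wrist');print(np.array(c['mount']).round(3),c['mtx'])
E
```

```text
[[-0.934  0.357 -0.001]
 [ 0.357  0.934 -0.002]
 [ 0.    -0.002 -1.   ]]
travel mm [-400.5 -215.8  -88.2] dr [ -0.1   -0.03 -20.9 ]
[[ 0.001 -0.954 -0.301  0.084]
 [ 1.     0.     0.002 -0.   ]
 [-0.002 -0.301  0.954 -0.161]
 [ 0.     0.     0.     1.   ]] [[336.01050732   0.         252.90482417]
 [  0.         336.01050732 193.3602613 ]
 [  0.           0.           1.        ]]
```

step_arm(
  travel=[
    [0,0,-0.03],
    [-0.04,-0.02,-0.06],
    [-0.1,-0.05,-0.088],
    [-0.16,-0.085,-0.088],
    [-0.22,-0.115,-0.088],
    [-0.28,-0.15,-0.088],
    [-0.34,-0.185,-0.088],
    [-0.38,-0.205,-0.088],
    [-0.4,-0.216,-0.088],
    [-0.4,-0.216,-0.088],
    [-0.4,-0.216,-0.088],
  ],
  dr=[
    [0,0,0],
    [0,0,-3],
    [0,0,-6],
    [0,0,-9],
    [0,0,-12],
    [0,0,-15],
    [0,0,-18],
    [0,0,-20],
    [0,0,-21],
    [0,0,-21],
    [0,0,-21],
  ],
  claw=[0.06,0.06,0.06,0.06,0.06,0.06,0.06,0.06,0.06,0.06,0.06],
)

```text
t: 1.52
eef_pos: [0.5192, 0.2396, 0.3102]
tcp_rot: [0.002, -3.141, -0.0]
contact_force: [-0.1, 0.3, 0.1]
gripper_width: 0.0601
```

```bash
python3 - <<'E'
from h import *
s=r.sense();print(s['t'],s['eef_pos'],s['contact_force'],np.abs(s['qd']).max())
c=cam('wrist');np.savez('pics/w1.npz',**c);save('w1.png',c['color'],1.5)
p=cloud(c).reshape(-1,3)
for lo,hi in((.128,.139),(.1395,.1445),(.165,.185),(.186,.2)):
    a=p[(p[:,2]>lo)&(p[:,2]<hi)&(abs(p[:,0]-.57)<.09)&(abs(p[:,1]-.24)<.06)]
    print(lo,len(a),a.mean(0).round(4),a.min(0).round(3),a.max(0).round(3),cv2.minAreaRect(a[:,:2].astype(np.float32)*1000))
a=p[(p[:,2]>.095)&(p[:,2]<.112)&(abs(p[:,0]-.527)<.04)&(abs(p[:,1]-.036)<.04)]
print(len(a),a.mean(0).round(4) if len(a) else '')
E
```

```text
1.525 [0.51920502 0.2395654  0.31015758] [-0.12470292  0.34540002  0.06688679] 0.024093693874099115
0.128 2730 [0.5975 0.2415 0.1345] [0.534 0.209 0.128] [0.646 0.272 0.139] ((590.234619140625, 240.56849670410156), (108.07677459716797, 56.0802001953125), 4.754592418670654)
0.1395 653 [0.5656 0.2396 0.1405] [0.546 0.218 0.14 ] [0.588 0.26  0.142] ((566.96728515625, 239.11984252929688), (42.64860916137695, 40.73761749267578), 85.54230499267578)
0.165 119 [0.5487 0.2382 0.1753] [0.545 0.231 0.165] [0.584 0.247 0.185] ((562.9434204101562, 244.0209503173828), (40.619319915771484, 12.603480339050293), 25.70033073425293)
0.186 661 [0.5668 0.2388 0.1896] [0.545 0.231 0.186] [0.591 0.247 0.192] ((568.1173095703125, 238.8208770751953), (45.227874755859375, 13.854134559631348), 4.865206718444824)
204 [0.5265 0.0401 0.102 ]
```

View pics/w1.png

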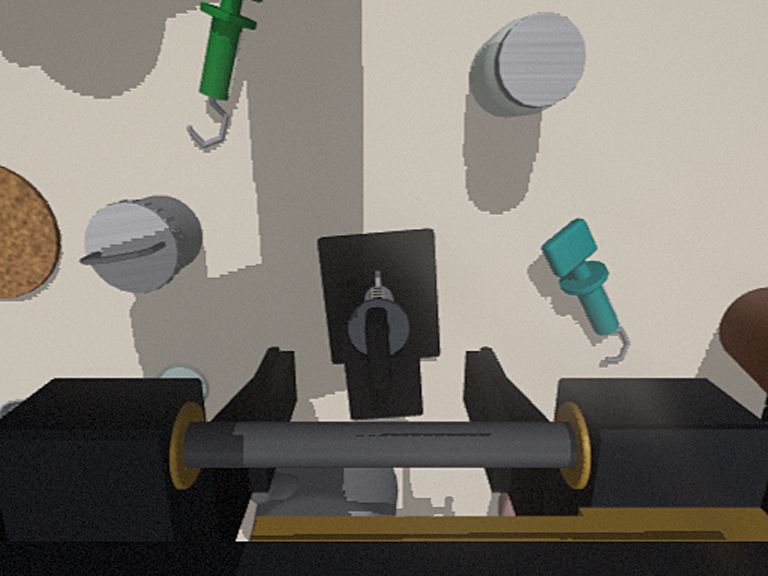

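The wrist view shows the grip upright at (375,340), pointing away, the post behind it and no obstacle around it. The scale is at (0.5675, 0.239) with a yaw of 4.8°.

```bash
python3 -c "
from h import *
go([.5675,.239,.154],94.8)"
```

```text
travel mm [-48.6  -1.2 156.3] dr [ 0.02 -0.04 -4.67]
```

step_arm(
  travel=[
    [-0.025,0,0.02],
    [-0.048,-0.001,0.06],
    [-0.048,-0.001,0.1],
    [-0.048,-0.001,0.135],
    [-0.048,-0.001,0.15],
    [-0.048,-0.001,0.156],
    [-0.048,-0.001,0.156],
    [-0.048,-0.001,0.156],
    [-0.048,-0.001,0.156],
    [-0.048,-0.001,0.156],
    [-0.048,-0.001,0.156],
    [-0.048,-0.001,0.156],
  ],
  dr=[
    [0,0,-4.7],
    [0,0,-4.7],
    [0,0,-4.7],
    [0,0,-4.7],
    [0,0,-4.7],
    [0,0,-4.7],
    [0,0,-4.7],
    [0,0,-4.7],
    [0,0,-4.7],
    [0,0,-4.7],
    [0,0,-4.7],
    [0,0,-4.7],
  ],
  claw=[0.06,0.06,0.06,0.06,0.06,0.06,0.06,0.03,0.01,0.005,0.0,0.0],
  force=25,
)

```text
t: 3.08
eef_pos: [0.5676, 0.2384, 0.1545]
tcp_rot: [0.131, -3.139, 0.0]
contact_force: [-0.2, 0.6, 0.4]
gripper_width: 0.0178
```

```bash
python3 -c "
from h import *
s=r.sense();print(s['eef_pos'],s['contact_force'],s['wrist_torque'],s['gripper_width'])"
```

```text
[0.56758775 0.23840612 0.15453458] [-0.16861882  0.59438883  0.38911181] [ 0.08885563  0.04243905 -0.01529213] 0.01777400839550949
```

step_arm(
  travel=[
    [0,0,0],
    [0,0,0],
    [0,0,-0.005],
    [0,0,-0.012],
    [0,0,-0.018],
    [0.015,0,-0.02],
    [0.03,0,-0.02],
    [0.05,0,-0.02],
    [0.07,0,-0.02],
    [0.085,0,-0.03],
    [0.085,0,-0.05],
    [0.085,0,-0.05],
  ],
  dr=[
    [0,0,0],
    [0,0,0],
    [0,0,0],
    [0,0,0],
    [0,0,0],
    [0,0,0],
    [0,0,0],
    [0,0,0],
    [0,0,0],
    [0,0,0],
    [0,0,0],
    [0,0,0],
  ],
  claw=[0,0,0,0,0,0,0,0,0,0,0,0],
)

```text
t: 4.58
eef_pos: [0.4832, 0.2317, 0.2063]
tcp_rot: [-0.132, 3.135, 0.001]
contact_force: [0.5, -0.1, -2.7]
gripper_width: 0.0136
```

```bash
python3 - <<'E'
from h import *
s=r.sense();print(s['eef_pos'],s['contact_force'],s['gripper_width'])
a=np.radians(7.8);ux=np.array([np.cos(a),np.sin(a)]);t=np.array([.527,.0375])
for d,z in((.055,.235),(.055,.205)): go([*(t-d*ux),z],97.8)
c=cam('scene');save('s2.png',c['color'][90:230,190:370],4)
E
```

```text
[0.48319442 0.23170771 0.20633267] [ 0.45737718 -0.05027383 -2.6720057 ] 0.013619774220840973
travel mm [  27.5 -200.   -28.9] dr [ 0.04  0.2  -2.98]
travel mm [  27.6 -200.1    1.1] dr [ 0.04  0.2  -2.98]
```

View pics/s2.png

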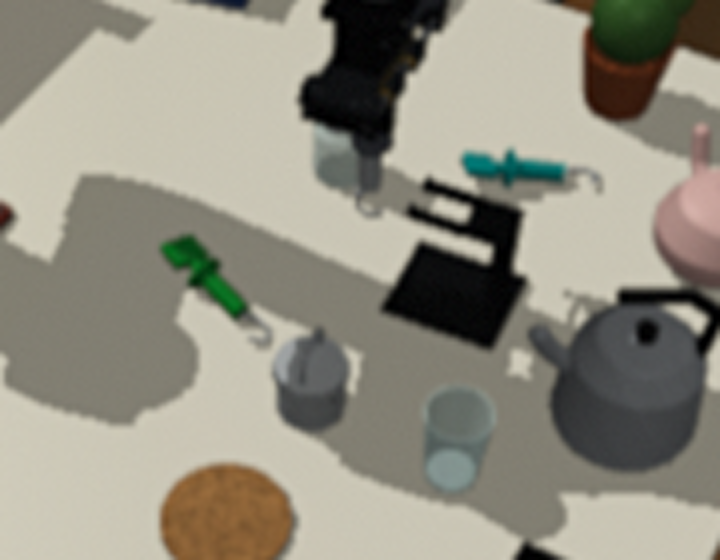

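The scale is out of the fork and held, hook hanging down, at (370,190) in the crop. Next I go to the side of the tin.

step_arm(
  travel=[
    [0.005,-0.015,-0.02],
    [0.01,-0.04,-0.029],
    [0.015,-0.075,-0.029],
    [0.02,-0.115,-0.029],
    [0.027,-0.15,-0.029],
    [0.027,-0.18,-0.029],
    [0.027,-0.195,-0.029],
    [0.027,-0.2,-0.029],
    [0.027,-0.2,-0.015],
    [0.027,-0.2,0.001],
    [0.027,-0.2,0.001],
    [0.027,-0.2,0.001],
  ],
  dr=[
    [0,0,0],
    [0,0,-1],
    [0,0,-2],
    [0,0,-3],
    [0,0,-3],
    [0,0,-3],
    [0,0,-3],
    [0,0,-3],
    [0,0,-3],
    [0,0,-3],
    [0,0,-3],
    [0,0,-3],
  ],
  claw=[0,0,0,0,0,0,0,0,0,0,0,0],
)

```text
t: 6.12
eef_pos: [0.4726, 0.0302, 0.2033]
tcp_rot: [0.215, -3.134, -0.0]
contact_force: [-0.7, -0.3, -0.8]
gripper_width: 0.0141
```

```bash
python3 - <<'E'
from h import *
s=r.sense();print(s['t'],s['eef_pos'],s['contact_force'],s['gripper_width'])
c=cam('wrist');w=c['color'];e=cam('scene');np.savez('pics/e3.npz',**e);np.savez('pics/w3.npz',**c)
save('c3.png',np.hstack([cv2.resize(w[100:300,120:390],(405,300)),cv2.resize(e['color'][135:205,220:300],(343,300),interpolation=2)]))
p=cloud(c).reshape(-1,3)
a=p[(p[:,2]>.096)&(p[:,2]<.108)&(abs(p[:,0]-.527)<.03)&(abs(p[:,1]-.037)<.035)]
print(len(a))
if len(a)>5: print(a.mean(0),a.max(0),cv2.minAreaRect(a[:,:2].astype(np.float32)*1000))
b=p[(p[:,2]>.066)&(p[:,2]<.074)&(abs(p[:,0]-.527)<.06)&(abs(p[:,1]-.037)<.06)]
if len(b)>5:print(len(b),b.min(0),b.max(0))
E
```

```text
6.125 [0.47258    0.03022322 0.20327018] [-0.71964089 -0.28795337 -0.76518451] 0.01410102202315171
0
268 [ 0.49089345 -0.00193143  0.06607049] [0.54583601 0.07470653 0.07134071]
```

View pics/c3.png

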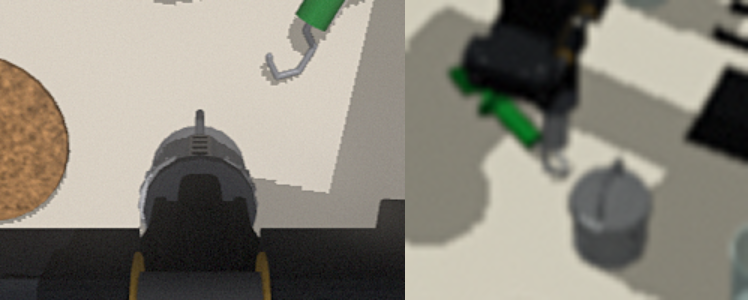

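step_arm(
  travel=[
    [0,0,-0.002],
    [0,0,-0.002],
    [-0.006,0,-0.002],
    [-0.014,0,-0.002],
    [-0.022,0,-0.002],
    [-0.03,0,-0.002],
    [-0.038,0,-0.002],
    [-0.046,0,-0.002],
    [-0.051,0,-0.002],
    [-0.054,0,-0.002],
    [-0.054,0,-0.002],
    [-0.054,0,-0.002],
  ],
  dr=[
    [0,0,0],
    [0,0,0],
    [0,0,0],
    [0,0,0],
    [0,0,0],
    [0,0,0],
    [0,0,0],
    [0,0,0],
    [0,0,0],
    [0,0,0],
    [0,0,0],
    [0,0,0],
  ],
  claw=[0,0,0,0,0,0,0,0,0,0,0,0],
)

```text
t: 7.72
eef_pos: [0.526, 0.0371, 0.2055]
tcp_rot: [0.214, -3.134, 0.0]
contact_force: [-0.3, 0.5, -1.9]
gripper_width: 0.0138
```

```bash
python3 - <<'E'
from h import *
s=r.sense();print(s['t'],s['eef_pos'],s['contact_force'],s['gripper_width'])
w=cam('wrist')['color'];e=cam('scene');np.savez('pics/e4.npz',**e)
save('c4.png',np.hstack([cv2.resize(w[100:300,120:390],(405,300)),cv2.resize(e['color'][135:205,220:300],(343,300),interpolation=2)]))
E
```

```text
7.725 [0.52604689 0.03712352 0.20552473] [-0.33181106  0.52293294 -1.91881883] 0.013821521049507209
```

View pics/c4.png

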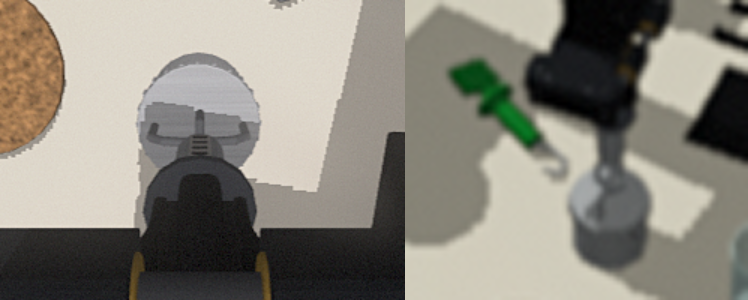

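The hook sits under the bar: in the wrist crop at (200,130) its back passes in front of the bar, centred between the legs. Next is a gentle lift.

step_arm(
  travel=[
    [0,0,-0.004],
    [0,0,-0.009],
    [0,0,-0.013],
    [0,0,-0.016],
    [0,0,-0.02],
    [0,0,-0.024],
    [0,0,-0.028],
    [0,0,-0.032],
    [0,0,-0.035],
    [0,0,-0.037],
    [0,0,-0.038],
    [0,0,-0.038],
  ],
  dr=[
    [0,0,0],
    [0,0,0],
    [0,0,0],
    [0,0,0],
    [0,0,0],
    [0,0,0],
    [0,0,0],
    [0,0,0],
    [0,0,0],
    [0,0,0],
    [0,0,0],
    [0,0,0],
  ],
  claw=[0,0,0,0,0,0,0,0,0,0,0,0],
)

```text
t: 9.32
eef_pos: [0.5261, 0.0371, 0.2434]
tcp_rot: [0.213, -3.134, -0.0]
contact_force: [-0.4, -0.3, -4.0]
gripper_width: 0.0138
```

```bash
cat > st.py <<'E'
from h import *
import sys
s=r.sense();print(round(s['t'],2),s['eef_pos'].round(4),s['contact_force'].round(2),s['gripper_width'].round(4),'draw-if-tin-on-table',(s['eef_pos'][2]-.0195-.098-.104).round(4))
if len(sys.argv)>1:
    w=cam('wrist');p=cloud(w).reshape(-1,3)
    a=p[(np.hypot(p[:,0]-s['eef_pos'][0],p[:,1]-s['eef_pos'][1])<.045)&(p[:,2]<.135)&(p[:,2]>.05)]
    h,b=np.histogram(a[:,2],40,(.05,.13));i=h.argmax();l=a[abs(a[:,2]-b[i])<.004]
    print('lid z',np.median(l[:,2]).round(4),len(l),'tin height',(np.median(l[:,2])-.07).round(4), 'xy ext',l.min(0)[:2].round(3),l.max(0)[:2].round(3))
E
python3 st.py 1
```

```text
Traceback (most recent call last):
  File "st.py", line 3, in <module>
    s=r.sense();print(round(s['t'],2),s['eef_pos'].round(4),s['contact_force'].round(2),s['gripper_width'].round(4),'draw-if-tin-on-table',(s['eef_pos'][2]-.0195-.098-.104).round(4))
                                                                                        ^^^^^^^^^^^^^^^^^^^^^^^^
AttributeError: 'float' object has no attribute 'round'
```

step_arm(
  travel=[
    [0,0,-0.003],
    [0,0,-0.006],
    [0,0,-0.009],
    [0,0,-0.011],
    [0,0,-0.013],
    [0,0,-0.015],
    [0,0,-0.016],
    [0,0,-0.016],
    [0,0,-0.016],
    [0,0,-0.016],
  ],
  dr=[
    [0,0,0],
    [0,0,0],
    [0,0,0],
    [0,0,0],
    [0,0,0],
    [0,0,0],
    [0,0,0],
    [0,0,0],
    [0,0,0],
    [0,0,0],
  ],
  claw=[0,0,0,0,0,0,0,0,0,0],
)

```text
t: 10.58
eef_pos: [0.5262, 0.0371, 0.2594]
tcp_rot: [0.214, -3.134, -0.0]
contact_force: [-0.2, 0.3, -6.1]
gripper_width: 0.0138
```

```bash
sed -i "s/s\['gripper_width'\].round(4)/round(s['gripper_width'],4)/" st.py; python3 st.py 1
```

```text
10.57 [0.5262 0.0371 0.2594] [-0.18  0.33 -6.11] 0.0138 draw-if-tin-on-table 0.0379
lid z 0.0693 3053 tin height -0.0007 xy ext [ 0.489 -0.002] [0.563 0.075]
```

step_arm(
  travel=[
    [0,0,-0.002],
    [0,0,-0.004],
    [0,0,-0.006],
    [0,0,-0.008],
    [0,0,-0.01],
    [0,0,-0.012],
    [0,0,-0.013],
    [0,0,-0.014],
    [0,0,-0.014],
    [0,0,-0.014],
  ],
  dr=[
    [0,0,0],
    [0,0,0],
    [0,0,0],
    [0,0,0],
    [0,0,0],
    [0,0,0],
    [0,0,0],
    [0,0,0],
    [0,0,0],
    [0,0,0],
  ],
  claw=[0,0,0,0,0,0,0,0,0,0],
)

```text
t: 11.88
eef_pos: [0.5262, 0.0371, 0.2734]
tcp_rot: [0.214, -3.134, -0.0]
contact_force: [-0.6, 0.7, -7.8]
gripper_width: 0.0138
```

```bash
python3 st.py 1
```

```text
11.88 [0.5262 0.0371 0.2734] [-0.56  0.67 -7.82] 0.0138 draw-if-tin-on-table 0.0519
lid z 0.0694 2918 tin height -0.0006 xy ext [ 0.489 -0.002] [0.563 0.075]
```

step_arm(
  travel=[
    [0,0,-0.002],
    [0,0,-0.004],
    [0,0,-0.006],
    [0,0,-0.008],
    [0,0,-0.01],
    [0,0,-0.012],
    [0,0,-0.015],
    [0,0,-0.018],
    [0,0,-0.021],
    [0,0,-0.024],
    [0,0,-0.026],
    [0,0,-0.026],
  ],
  dr=[
    [0,0,0],
    [0,0,0],
    [0,0,0],
    [0,0,0],
    [0,0,0],
    [0,0,0],
    [0,0,0],
    [0,0,0],
    [0,0,0],
    [0,0,0],
    [0,0,0],
    [0,0,0],
  ],
  claw=[0,0,0,0,0,0,0,0,0,0,0,0],
)

```text
t: 13.42
eef_pos: [0.5263, 0.0371, 0.2998]
tcp_rot: [-0.214, 3.134, -0.0]
contact_force: [0.7, -0.1, -8.7]
gripper_width: 0.0135
```

```bash
python3 st.py 1
```

```text
13.43 [0.5263 0.0371 0.2998] [ 0.71 -0.12 -8.72] 0.0135 draw-if-tin-on-table 0.0783
lid z 0.0918 2880 tin height 0.0218 xy ext [ 0.489 -0.002] [0.563 0.075]
```

The tin hangs about 22 mm up and the draw is about 56 mm, which makes it roughly 700 g. I hold it still.

step_arm(
  travel=[
    [0,0,0],
    [0,0,0],
    [0,0,0],
    [0,0,0],
    [0,0,0],
    [0,0,0],
    [0,0,0],
    [0,0,0],
    [0,0,0],
    [0,0,0],
    [0,0,0],
    [0,0,0],
  ],
  dr=[
    [0,0,0],
    [0,0,0],
    [0,0,0],
    [0,0,0],
    [0,0,0],
    [0,0,0],
    [0,0,0],
    [0,0,0],
    [0,0,0],
    [0,0,0],
    [0,0,0],
    [0,0,0],
  ],
  claw=[0,0,0,0,0,0,0,0,0,0,0,0],
)

```text
t: 14.98
eef_pos: [0.5262, 0.0371, 0.2995]
tcp_rot: [0.214, -3.134, 0.0]
contact_force: [0.9, -0.6, -9.0]
gripper_width: 0.0138
```

step_arm(
  travel=[
    [0,0,0],
    [0,0,0],
    [0,0,0],
    [0,0,0],
    [0,0,0],
    [0,0,0],
    [0,0,0],
    [0,0,0],
    [0,0,0],
    [0,0,0],
  ],
  dr=[
    [0,0,0],
    [0,0,0],
    [0,0,0],
    [0,0,0],
    [0,0,0],
    [0,0,0],
    [0,0,0],
    [0,0,0],
    [0,0,0],
    [0,0,0],
  ],
  claw=[0,0,0,0,0,0,0,0,0,0],
)

```text
t: 16.23
eef_pos: [0.5262, 0.0371, 0.2995]
tcp_rot: [0.214, -3.134, 0.0]
contact_force: [0.9, 0.4, -9.4]
gripper_width: 0.0141
```

```bash
python3 st.py 1; python3 - <<'E'
from h import *
z=r.sense()['eef_pos'][2]
c=dict(np.load('pics/top0.npz'));p=cloud(c);K=c['color'].astype(int)[165:225,325:385]
m=(K[...,0]-K[...,2]>30);a=p[165:225,325:385][m];print('board cloud',cv2.minAreaRect(a[:,:2].astype(np.float32)*1000),np.median(a,0))
go([.536,-.3425,z])
E
```

```text
16.23 [0.5262 0.0371 0.2995] [ 0.91  0.36 -9.43] 0.0141 draw-if-tin-on-table 0.078
lid z 0.0906 2862 tin height 0.0206 xy ext [ 0.489 -0.002] [0.564 0.075]
board cloud ((536.737060546875, -343.3145751953125), (126.38829040527344, 126.52733612060547), 86.3550033569336) [nan nan nan]
travel mm [  41.8 -377.5   -0. ] dr
```

step_arm(
  travel=[
    [0,-0.001,-0.001],
    [0,-0.003,-0.002],
    [0.001,-0.007,-0.004],
    [0.002,-0.013,-0.006],
    [0.002,-0.021,-0.006],
    [0.003,-0.031,-0.006],
    [0.005,-0.043,-0.006],
    [0.006,-0.057,-0.006],
    [0.008,-0.073,-0.006],
    [0.01,-0.089,-0.006],
    [0.012,-0.105,-0.006],
    [0.013,-0.121,-0.006],
  ],
  dr=[
    [0,0,0],
    [0,0,0],
    [0,0,0],
    [0,0,0],
    [0,0,0],
    [0,0,0],
    [0,0,0],
    [0,0,0],
    [0,0,0],
    [0,0,0],
    [0,0,0],
    [0,0,0],
  ],
  claw=[0,0,0,0,0,0,0,0,0,0,0,0],
)

```text
t: 17.77
eef_pos: [0.5297, -0.0857, 0.3055]
tcp_rot: [0.213, -3.134, 0.0]
contact_force: [-0.1, -0.4, -9.0]
gripper_width: 0.0139
```

step_arm(
  travel=[
    [0.002,-0.016,0],
    [0.004,-0.032,0],
    [0.005,-0.048,0],
    [0.007,-0.064,0],
    [0.009,-0.08,0],
    [0.011,-0.096,0],
    [0.012,-0.112,0],
    [0.014,-0.128,0],
    [0.016,-0.144,0],
    [0.018,-0.16,0],
    [0.02,-0.176,0],
    [0.021,-0.192,0],
  ],
  dr=[
    [0,0,0],
    [0,0,0],
    [0,0,0],
    [0,0,0],
    [0,0,0],
    [0,0,0],
    [0,0,0],
    [0,0,0],
    [0,0,0],
    [0,0,0],
    [0,0,0],
    [0,0,0],
  ],
  claw=[0,0,0,0,0,0,0,0,0,0,0,0],
)

```text
t: 19.27
eef_pos: [0.535, -0.2787, 0.3055]
tcp_rot: [0.213, -3.134, -0.0]
contact_force: [0.2, -0.2, -9.1]
gripper_width: 0.0135
```

step_arm(
  travel=[
    [0.002,-0.014,0],
    [0.003,-0.026,0],
    [0.004,-0.036,0],
    [0.005,-0.044,0],
    [0.006,-0.051,0],
    [0.006,-0.056,0],
    [0.007,-0.06,0],
    [0.007,-0.0625,0],
    [0.007,-0.0645,0],
    [0.007,-0.0645,0],
    [0.007,-0.0645,0],
    [0.007,-0.0645,0],
  ],
  dr=[
    [0,0,0],
    [0,0,0],
    [0,0,0],
    [0,0,0],
    [0,0,0],
    [0,0,0],
    [0,0,0],
    [0,0,0],
    [0,0,0],
    [0,0,0],
    [0,0,0],
    [0,0,0],
  ],
  claw=[0,0,0,0,0,0,0,0,0,0,0,0],
)

```text
t: 20.78
eef_pos: [0.5368, -0.3423, 0.3056]
tcp_rot: [-0.214, 3.134, 0.0]
contact_force: [0.0, -0.4, -9.1]
gripper_width: 0.0137
```

```bash
python3 st.py 1; python3 - <<'E'
from h import *
e=cam('scene');w=cam('wrist')
save('c5.png',np.hstack([cv2.resize(w['color'],(440,330)),cv2.resize(e['color'][170:310,150:290],(330,330),interpolation=2)]))
E
```

```text
20.77 [ 0.5368 -0.3423  0.3056] [ 0.02 -0.41 -9.05] 0.0137 draw-if-tin-on-table 0.0841
lid z 0.0966 2875 tin height 0.0266 xy ext [ 0.499 -0.38 ] [ 0.574 -0.304]
```

View pics/c5.png

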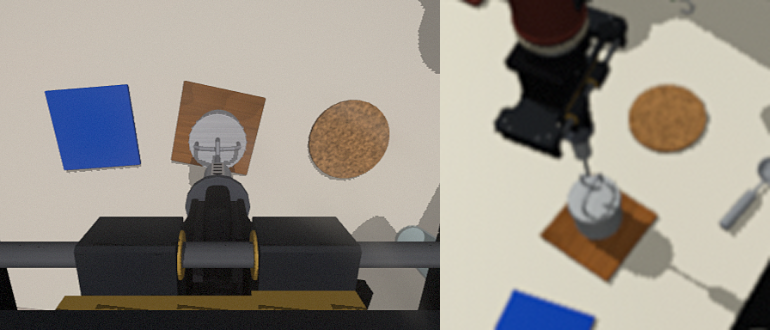

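The tin hangs over the middle of the brown board, clear of it. I lower it.

step_arm(
  travel=[
    [0,0,0.001],
    [0,0,0.003],
    [0,0,0.006],
    [0,0,0.009],
    [0,0,0.012],
    [0,0,0.014],
    [0,0,0.016],
    [0,0,0.018],
    [0,0,0.02],
    [0,0,0.022],
    [0,0,0.025],
    [0,0,0.029],
  ],
  dr=[
    [0,0,0],
    [0,0,0],
    [0,0,0],
    [0,0,0],
    [0,0,0],
    [0,0,0],
    [0,0,0],
    [0,0,0],
    [0,0,0],
    [0,0,0],
    [0,0,0],
    [0,0,0],
  ],
  claw=[0,0,0,0,0,0,0,0,0,0,0,0],
)

```text
t: 22.42
eef_pos: [0.5369, -0.3425, 0.2766]
tcp_rot: [-0.214, 3.134, -0.0]
contact_force: [-0.4, 0.8, -7.5]
gripper_width: 0.0135
```

step_arm(
  travel=[
    [0,0,0.004],
    [0,0,0.009],
    [0,0,0.014],
    [0,0,0.019],
    [0,0,0.024],
    [0,0,0.029],
    [0,0,0.034],
    [0,0,0.038],
    [0,0,0.042],
    [0,0,0.044],
    [0,0,0.045],
    [0,0,0.045],
  ],
  dr=[
    [0,0,0],
    [0,0,0],
    [0,0,0],
    [0,0,0],
    [0,0,0],
    [0,0,0],
    [0,0,0],
    [0,0,0],
    [0,0,0],
    [0,0,0],
    [0,0,0],
    [0,0,0],
  ],
  claw=[0,0,0,0,0,0,0,0,0,0,0,0],
)

```text
t: 23.92
eef_pos: [0.5371, -0.3426, 0.2318]
tcp_rot: [-0.214, 3.134, -0.001]
contact_force: [0.4, 0.2, -1.9]
gripper_width: 0.0139
```

```bash
python3 st.py 1
```

```text
23.93 [ 0.5371 -0.3426  0.2318] [ 0.36  0.24 -1.9 ] 0.0139 draw-if-tin-on-table 0.0103
lid z 0.0773 3467 tin height 0.0073 xy ext [ 0.499 -0.38 ] [ 0.571 -0.304]
```

step_arm(
  travel=[
    [0,0,0.005],
    [0,0,0.01],
    [0,0,0.014],
    [0,0,0.017],
    [0,0,0.018],
    [0,0,0.018],
    [0.004,0,0.018],
    [0.01,0,0.018],
    [0.016,0,0.018],
    [0.022,0,0.018],
    [0.03,0,0.018],
    [0.038,0,0.018],
  ],
  dr=[
    [0,0,0],
    [0,0,0],
    [0,0,0],
    [0,0,0],
    [0,0,0],
    [0,0,0],
    [0,0,0],
    [0,0,0],
    [0,0,0],
    [0,0,0],
    [0,0,0],
    [0,0,0],
  ],
  claw=[0,0,0,0,0,0,0,0,0,0,0,0],
)

```text
t: 25.48
eef_pos: [0.4986, -0.3477, 0.2136]
tcp_rot: [0.214, -3.134, 0.0]
contact_force: [0.7, 0.1, -1.1]
gripper_width: 0.0138
```

```bash
python3 st.py 1; python3 - <<'E'
from h import *
w=cam('wrist');e=cam('scene')
save('c6.png',np.hstack([cv2.resize(w['color'],(440,330)),cv2.resize(e['color'][170:310,150:290],(330,330),interpolation=2)]))
E
```

```text
25.48 [ 0.4986 -0.3477  0.2136] [ 0.72  0.06 -1.09] 0.0138 draw-if-tin-on-table -0.0079
lid z 0.0772 1010 tin height 0.0072 xy ext [ 0.499 -0.378] [ 0.536 -0.309]
```

View pics/c6.png

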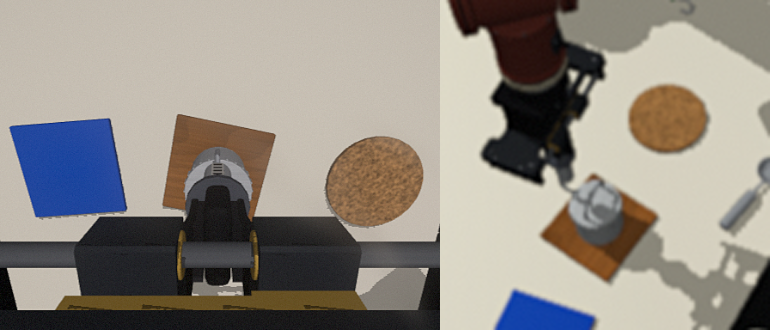

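The tin stands on the board, and the hook is out of the loop on the near side. I pull back fully, rise, and return to the front of the stand.

step_arm(
  travel=[
    [0.01,0,0],
    [0.022,0,0],
    [0.032,0,0],
    [0.035,0,-0.012],
    [0.035,0,-0.03],
    [0.035,0.01,-0.036],
    [0.035,0.03,-0.036],
    [0.035,0.055,-0.036],
    [0.035,0.09,-0.036],
    [0.035,0.125,-0.036],
    [0.035,0.16,-0.036],
    [0.035,0.195,-0.036],
  ],
  dr=[
    [0,0,0],
    [0,0,0],
    [0,0,0],
    [0,0,0],
    [0,0,0],
    [0,0,0],
    [0,0,0],
    [0,0,0],
    [0,0,0],
    [0,0,0.5],
    [0,0,0.5],
    [0,0,1],
  ],
  claw=[0,0,0,0,0,0,0,0,0,0,0,0],
)

```text
t: 27.12
eef_pos: [0.4372, -0.1565, 0.2489]
tcp_rot: [0.187, -3.135, -0.001]
contact_force: [0.5, 0.7, -0.6]
gripper_width: 0.0133
```

```bash
python3 st.py; python3 -c "
from h import *
go([.4832,.2317,.1755],94.8)"
```

```text
27.12 [ 0.4372 -0.1565  0.2489] [ 0.48  0.7  -0.57] 0.0133 draw-if-tin-on-table 0.0274
travel mm [-92.  379.9  73.7] dr [ 0.06 -0.03  2.04]
```

step_arm(
  travel=[
    [-0.01,0.03,0],
    [-0.02,0.07,0],
    [-0.03,0.11,0],
    [-0.04,0.15,0],
    [-0.05,0.19,0],
    [-0.06,0.23,0],
    [-0.07,0.27,0],
    [-0.08,0.31,0.01],
    [-0.087,0.345,0.02],
    [-0.091,0.37,0.03],
    [-0.092,0.379,0.035],
    [-0.092,0.379,0.035],
  ],
  dr=[
    [0,0,0],
    [0,0,0.5],
    [0,0,1],
    [0,0,1.5],
    [0,0,2],
    [0,0,2],
    [0,0,2],
    [0,0,2],
    [0,0,2],
    [0,0,2],
    [0,0,2],
    [0,0,2],
  ],
  claw=[0,0,0,0,0,0,0,0,0,0,0,0],
)

```text
t: 28.62
eef_pos: [0.4834, 0.2283, 0.2139]
tcp_rot: [0.134, -3.137, 0.001]
contact_force: [0.7, 0.4, -1.8]
gripper_width: 0.014
```

```bash
python3 st.py; python3 - <<'E'
from h import *
go([.4832,.2317,.1755],94.8)
w=cam('wrist');e=cam('scene')
save('c7.png',np.hstack([cv2.resize(w['color'],(440,330)),cv2.resize(e['color'][100:190,240:330],(330,330),interpolation=2)]))
E
```

```text
28.62 [0.4834 0.2283 0.2139] [ 0.71  0.42 -1.8 ] 0.014 draw-if-tin-on-table -0.0076
travel mm [-0.1  3.4 38.4] dr [-0.04 -0.09  0.09]
```

View pics/c7.png

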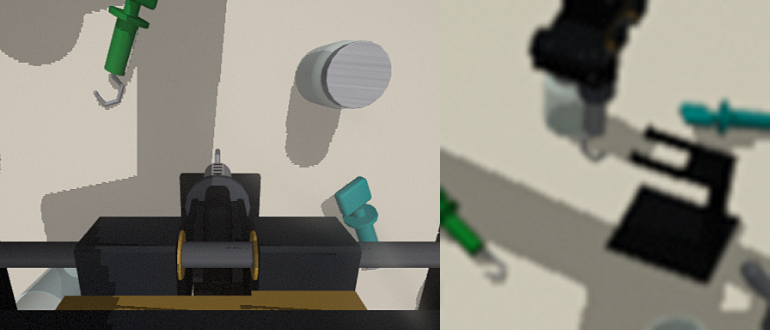

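step_arm(
  travel=[
    [0,0.002,0.012],
    [0,0.003,0.026],
    [0,0.003,0.036],
    [0,0.003,0.038],
    [0,0.003,0.038],
    [0,0.003,0.038],
  ],
  dr=[
    [0,0,0],
    [0,0,0],
    [0,0,0],
    [0,0,0],
    [0,0,0],
    [0,0,0],
  ],
  claw=[0,0,0,0,0,0],
)

```text
t: 29.48
eef_pos: [0.4847, 0.2312, 0.1771]
tcp_rot: [-0.131, 3.138, 0.0]
contact_force: [0.5, -0.2, -1.7]
gripper_width: 0.0136
```

```bash
python3 -c "
from h import *
print(r.sense()['eef_pos'])
go([.4832,.2317,.1755],94.8);go([.5676,.2384,.1555],94.8)"
```

```text
[0.48465625 0.23115376 0.17705195]
travel mm [1.4 0.7 1.6] dr [ 0.01  0.05 -0.  ]
travel mm [-83.2   0.3  21.6] dr [ 0.01  0.05 -0.  ]
```

step_arm(
  travel=[
    [-0.012,0,0.002],
    [-0.028,0,0.002],
    [-0.044,0,0.002],
    [-0.06,0,0.002],
    [-0.074,0,0.002],
    [-0.082,0,0.002],
    [-0.083,0,0.005],
    [-0.083,0,0.011],
    [-0.083,0,0.016],
    [-0.083,0,0.019],
    [-0.083,0,0.021],
    [-0.083,0,0.022],
  ],
  dr=[
    [0,0,0],
    [0,0,0],
    [0,0,0],
    [0,0,0],
    [0,0,0],
    [0,0,0],
    [0,0,0],
    [0,0,0],
    [0,0,0],
    [0,0,0],
    [0,0,0],
    [0,0,0],
  ],
  claw=[0,0,0,0,0,0,0,0,0,0,0,0],
)

```text
t: 30.98
eef_pos: [0.5669, 0.238, 0.1545]
tcp_rot: [-0.132, 3.139, 0.0]
contact_force: [0.7, -1.2, 0.0]
gripper_width: 0.0141
```

step_arm(
  travel=[
    [0,0,0],
    [0,0,0],
  ],
  dr=[
    [0,0,0],
    [0,0,0],
  ],
  claw=[0,0],
)

```text
t: 31.22
eef_pos: [0.5671, 0.238, 0.1547]
tcp_rot: [-0.131, 3.138, 0.0]
contact_force: [-1.4, 0.7, -1.3]
gripper_width: 0.0139
```

```bash
python3 - <<'E'
from h import *
s=r.sense();print(s['eef_pos'],s['contact_force'])
e=cam('scene');save('c8.png',e['color'][90:190,230:340],5)
E
```

```text
[0.56711431 0.23799552 0.15473505] [-1.35508184  0.72922498 -1.34782884]
```

View pics/c8.png

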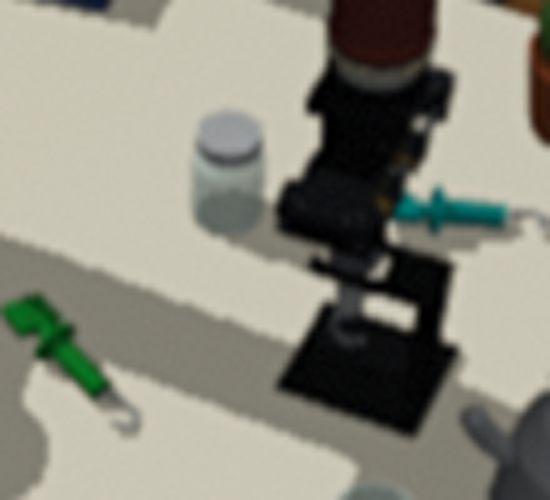

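The scale is back in the fork: its tube hangs in the slot at (350,290). I release it and retreat upwards.

step_arm(
  travel=[
    [0,0,0.0005],
    [0,0,0],
    [0,0,0],
    [0,0,0],
    [0,0,0],
    [0,0,-0.01],
    [0,0,-0.03],
    [0,0,-0.06],
    [0,0,-0.1],
    [0.02,0,-0.14],
    [0.05,0,-0.155],
    [0.05,0,-0.155],
  ],
  dr=[
    [0,0,0],
    [0,0,0],
    [0,0,0],
    [0,0,0],
    [0,0,0],
    [0,0,0],
    [0,0,0],
    [0,0,0],
    [0,0,0],
    [0,0,0],
    [0,0,0],
    [0,0,0],
  ],
  claw=[0.02,0.03,0.045,0.06,0.06,0.06,0.06,0.06,0.06,0.06,0.06,0.06],
)

```text
t: 32.78
eef_pos: [0.5172, 0.2343, 0.3139]
tcp_rot: [-0.132, 3.133, 0.003]
contact_force: [-0.7, -0.0, -1.1]
gripper_width: 0.0597
```

step_arm(
  travel=[
    [0,0,0],
    [0,0,0],
    [0,0,0],
    [0,0,0],
    [0,0,0],
    [0,0,0],
  ],
  dr=[
    [0,0,0],
    [0,0,0],
    [0,0,0],
    [0,0,0],
    [0,0,0],
    [0,0,0],
  ],
  claw=[0.06,0.06,0.06,0.06,0.06,0.06],
)

```text
t: 33.52
eef_pos: [0.5172, 0.2338, 0.3094]
tcp_rot: [0.131, -3.139, 0.0]
contact_force: [0.3, 0.2, 1.1]
gripper_width: 0.0601
```

```bash
python3 - <<'E'
from h import *
s=r.sense();print(s['t'],s['eef_pos'],s['contact_force'],s['gripper_width'])
p=cloud(cam('wrist')).reshape(-1,3)
for lo,hi in((.1395,.1445),(.186,.2)):
    a=p[(p[:,2]>lo)&(p[:,2]<hi)&(abs(p[:,0]-.57)<.06)&(abs(p[:,1]-.24)<.06)]
    print(lo,len(a),a.mean(0).round(4),cv2.minAreaRect(a[:,:2].astype(np.float32)*1000))
t=cam('top');q=cloud(t);f=dict(np.load('pics/top0.npz'));q0=cloud(f);Q=q.reshape(-1,3)
l=Q[(Q[:,2]>.07)&(Q[:,2]<.086)&(abs(Q[:,0]-.53)<.07)&(abs(Q[:,1]+.34)<.07)];print('tin',len(l),l.mean(0).round(4),l.std(0).round(4),cv2.minAreaRect(l[:,:2].astype(np.float32)*1000))
for n,(x0,x1,y0,y1) in dict(tumbler=(218,246,120,152),jar=(100,137,218,250),spoon=(276,328,120,145)).items():
    print(n,'px diff',np.abs(t['color'][y0:y1,x0:x1].astype(int)-f['color'][y0:y1,x0:x1]).mean().round(2))
save('c9.png',t['color'],1.5)
E
```

```text
33.525 [0.51718122 0.23381829 0.30944168] [0.25545626 0.2390821  1.08601654] 0.06012575986866565
0.1395 655 [0.5655 0.2381 0.1405] ((561.6947021484375, 238.848876953125), (42.70506286621094, 53.51005172729492), 86.22406768798828)
0.186 669 [0.5661 0.238  0.1896] ((567.760009765625, 238.18849182128906), (45.769805908203125, 13.973349571228027), 4.462372779846191)
tin 507 [ 0.5347 -0.3386  0.0773] [0.0198 0.0193 0.0026] ((535.7749633789062, -339.3847961425781), (74.9768295288086, 75.85625457763672), 42.12344741821289)
tumbler px diff 18.37
jar px diff 77.11
spoon px diff 23.46
```

View pics/c9.png

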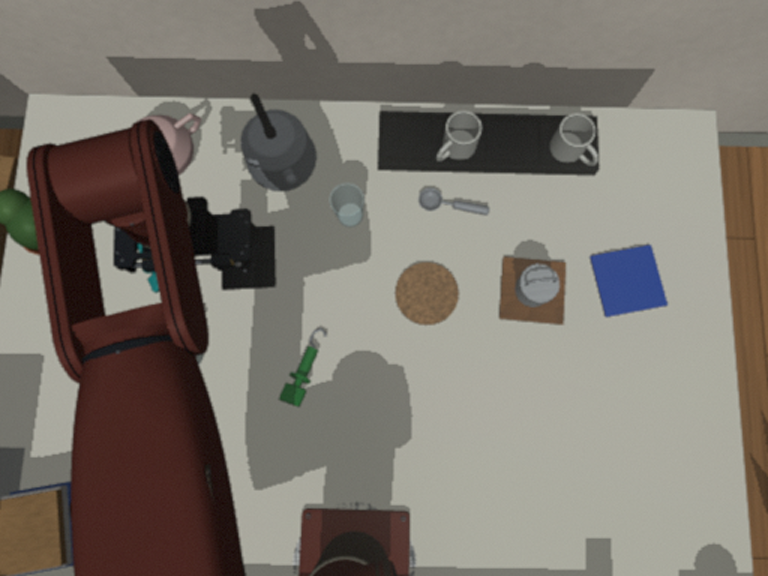

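The tin stands in the middle of the brown board (535,287). The spoon (455,200) and tumbler (348,205) show at the same pixels as at the start, and the scale's position matches the one it was found in. The arm covers the jar in this view, but the previous scene crop showed it upright.

```bash
python3 -c "
from h import *
print(r.finish_job())"
```

```text
the job is handed in; nothing more can be done
None
```

I weighed the tin with the hand scale, set it down on the square board and hung the scale back in its stand. The job is handed in at about 33.5 s; it returned no verdict.

- **Weighing:** the tin hung about 21 mm above the table, held still for nearly 3 s. The spring was drawn about 57 mm, or about 7.2 N, which makes the tin roughly 730 g. The wrist force agreed within about 0.5 N. That is well over 500 g, so it went to the board.
- **Tin:** it stands unhooked and upright, about 3 mm from the board's centre.
- **Scale:** it hangs upright in the fork, within about 1 mm of where I found it. The gripper is open and about 12 cm above it.
- **Bystanders:** the tumbler and teaspoon show at the same pixels as at the start. My pixel-difference check on all three was no use because of the arm and its shadow. The arm hid the jar in the last top view, so for the jar I rely on the scene view just before release, where it stood upright and untouched.

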